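# Pry open the seal-kit case and read its label

### The arm

A 7-joint arm with a two-finger parallel gripper is mounted at the origin on the work surface. World frame = base frame: x ahead of the robot, y to its left, z up, the work surface at z = 0. Lengths are in mm, angles in rad, forces in N, time in s.
With the tool pointing down it reaches from about 400 to 750 mm from the base axis. Payload 19.5 kg.
Tool frame: the origin (TCP) lies on the centre line of the jaws, within the pads' length; the fingertips stand 25 mm ahead of it and the grasp point (between the pads) lies 6 mm ahead of it; z points along the fingers, y is the line along which they close (so a half turn about z gives the same grasp; the last joint's range is limited). The gripper opens to 85 mm and grips with 20 to 120 N. Pads are 22 mm wide; open, the fingers measure 114 mm over their backs; the gripper's body (76 mm by 85 mm) begins 54 mm behind the grasp point. The pads swing forward as they close: fully open they stand 13 mm farther back than shut.
Start: joints at [-1.256, 0.707, -0.028, 1.485, 0.022, 0.951, -0.075], TCP at [200.821, 538.762, 222.668] pointing down, gripper open.
Joint ranges: [-2.71, 2.71], [-0.32, 2.16], [-1.57, 1.52], [0, 2.45], [-1.46, 4.6], [0, 2.02], [-2.83, 2.83]. Speed limits (rad/s): [1.89, 1.89, 2.57, 2.57, 3.01, 3.01, 3.01].

### API

Orientations are given as [roll, pitch, yaw] about the fixed x, y, z axes, in that order (R = Rz(yaw) Ry(pitch) Rx(roll)).
In Python, from plant import get_obs, read_camera, calibration, sign_off, outline_of gives the robot as it stands.
- The arm moves only by the tool apply_moves, never from a script. Its argument "targets" is a list that holds one entry, the list of rows, each a list of 5 numbers: the shift along the tool's x, y, z in mm, then the turn about the tool's z in rad, then the closure, from -1 (fully open) to 1 (shut), so that 0 is half open. In form: [[[tx, ty, tz, spin, grip], ...]]. A call has 1 to 20 rows; each row shifts and turns the commanded pose from where the row before left it, along the tool's axes as they then stand; what a row does not reach is not made up. A row lasts 1/12 s, in which the tool goes at most 41.7 mm and 7.16 degrees, less where a joint would pass 70% of its speed; a pose out of reach is approached as far as the arm can. A call with a gripper value outside its range is refused whole. The fingers move at their own pace and stop on an object; the grip force is fixed at half the most. Time passes only in rows, so rows that do not move let the fingers close. It gives the time, the measured TCP pose, the force, the opening and the grip force at its end, in the units of the state.
- get_obs(): the state, without advancing time (a new reading comes with each control period).
- read_camera(name): name is "scene" or "top" or "wrist"; returns (picture, depth): 400x640x3 uint8, red, green, blue; 400x640 float32, mm along the optical axis (not along the pixel's ray), 0 where there is no reading.
- calibration(name): a dict with "fovy" (degrees; the focal length in pixels is half the picture's height over the tangent of half this angle, whatever the lens; pixels are square), "cx", "cy" (the principal point, pixels), "k1" (the pictures are not rectified: a ray, as slopes to the right and down, at radius r is drawn at 1 + k1 r^2 times it, then the intrinsics apply), "R" (3x3) and "t" (3): a world point X has camera coordinates R X + t; the wrist camera has in their place "tool_from_camera" (4x4, takes a point from camera to tool coordinates, whose origin is the TCP and whose axes are the flange's). Camera axes: x right, y down, z forward; pixel columns grow to the right and rows downward; lengths in mm; the calibration is good to about 2 mm. A picture is of the moment at which its call begins: read the wrist's pose just before it. calibration takes no time and is no camera call.
- sign_off(): hands the job in; it is judged then, once.
Trained networks look in the newest picture that a camera, given by its name, has taken for a name from the list of things; names that differ only in an ending like _2 or _b are one class to them, and where a whole thing is asked for, a point or a joint stands for the part that bears it (a point fixed in the world has none). Each returns a list of dicts, best first, with "p" (0 to 1); they miss things now and then, are a little off and sometimes report something else, mostly with a low value. They report only what shows in the picture. A call takes as long as a camera call. They do not tell look-alikes from the thing itself.
- outline_of(camera, target): "region" (400x640 bool, what is visible of it) and "location" ([column, row] in pixels, amid what is visible of it).
The state is a dict: "clock": time; "joint_positions": joint angles; "joint_velocities": joint speeds; "joint_torque": joint torques, N m; "ee_pos": TCP position; "ee_rot": TCP orientation; "contact_force": force on the tool from outside, world axes, zero at the start; "moment": the same for the moment, N m; "opening": finger opening in mm; "gripper_force": force on a finger pad.
Only numpy, scipy, OpenCV 4.12 (cv2) and the standard library are available. Lean on these libraries where they do the work, as an engineer would, in place of code of your own. Each camera call takes 0.05 s, during which the arm holds its last target. There are 200 camera calls.

### The job

Take the flat pry blade from its grey mat, slip its tip into the notch under the front edge of the blue seal-kit case's lid and lever the lid up and over until it rests fully open, lifting it only with the blade, never with the gripper; then put the blade back flat on its mat. Next take the code reader from its green mat, aim its nose at the middle of the label inside the opened lid from about 10 cm away, hold it still there for at least one second, and put it back flat on its mat. Set both tools down rather than dropping them, and leave everything else on the bench undisturbed.

Things in the scene. Friction and masses are not known exactly. Their poses are not given: they have to be found in the camera images.
- case: blue steel seal-kit case, fixed to the bench, 120 (x) x 150 (y) x 62 mm high without its lid, walls 6 mm. Origin: centre of its underside, on the bench. Its own -x side is the front (towards the robot, its yaw varies by up to 0.3 rad); the lid is hinged along the top of its rear (+x) wall. Inside, a black tray of seals reaches up to 34 mm above the bench
- notch (a point): pry notch in the case's front wall: a 60 mm wide, 12 mm high opening, from 50 mm above the bench up to the lid's underside at 62 mm, with a yellow strip below it and an equally wide (60 mm) yellow strip above it on the lid's top. The point is the centre of the opening, on the wall's outer face, 56 mm above the bench; axes as the case. Behind the 6 mm wall the space under the lid is free
- hinge (a point): middle of the lid's hinge axis, which runs along the case's y, at the case's rear top edge: 60 mm behind the case's centre, 62 mm above the bench. The lid's underside passes through this axis
- lid (a joint): the lid: a flat 120 x 150 x 6 mm blue steel plate of about 0.15 kg, flush with the case on all sides. 0 = closed and level; grows as its front edge rises; 1.57 = upright; at 2.1 rad it rests on its stop leaning back (fully open). Hinge with light friction only: below upright it falls shut, past upright it falls open by itself. About 1 N at the front edge lifts it
- label (a point): centre of the white label with black bars, 44 x 64 mm, on the underside (inside) of the lid, 55 mm from the hinge axis, so that it faces the front of the case and somewhat up when the lid is fully open, then 109 mm above the bench. Axes: those of the lid, x towards the hinge, y along the hinge, -z out of the label's printed face
- blade: pry blade, 220 mm long, about 0.15 kg, lying along its x on the grey mat: orange handle 110 x 20 x 24 mm high at -x, flat steel blade at +x, 24 mm wide, 3 mm thick, standing out 110 mm from the handle, its mid-plane 9.5 mm above the handle's underside. Origin: middle of its length, at the handle's underside (the handle's front end is here)
- blade_grip (a point): point inside the blade's handle to grip, near its centre of mass, 30 mm behind the origin and 14 mm above the underside; gripped across y (20 mm wide)
- blade_tip (a point): middle of the blade's front edge, 110 mm ahead of the origin, 9.5 mm above the underside; axes as blade
- blade_mat: grey mat fixed on the bench, 260 (x) x 110 (y) x 4 mm thick; home of the pry blade. Origin: centre of its underside
- reader: straight handheld code reader, about 0.20 kg, standing flat on the green mat: black grip 95 x 36 x 36 mm at -x, yellow head 40 x 52 x 42 mm at +x. Total length 135 mm. Its line of sight leaves the head's front face along its +x. Origin: at its underside, 70 mm from the rear end and 65 mm behind the front face
- reader_grip (a point): point inside the reader's black grip to hold, 10 mm behind the origin, 18 mm above the underside; gripped across y (36 mm wide); the yellow head begins 35 mm ahead of it
- reader_nose (a point): centre of the reader's front window, 65 mm ahead of its origin, 21 mm above its underside; +x is the line of sight
- reader_mat: green mat fixed on the bench, 260 (x) x 110 (y) x 4 mm thick; home of the code reader. Origin: centre of its underside
- grommet: bystander: dark grey rubber grommet, 28 mm across, 12 mm high, loose; origin at its underside
- spacer: bystander: white nylon spacer ring, 30 mm across, 14 mm high, loose; origin at its underside
- wedge_pin: bystander: blued steel wedge pin lying down, 74 x 18 x 14 mm, loose; origin at its underside
- shim: bystander: rusty brown pad shim lying flat, 62 x 90 x 4 mm, loose; origin at its underside
- brake_pad: bystander: brake pad lying flat, 50 x 110 x 16 mm, loose; origin at its underside
- piston: bystander: steel caliper piston, an upright cup 48 mm across, 50 mm high, loose; origin at its underside
Not all that is in view belongs to the job. Of the things like the reader, leave any that is purple; of the rest the smaller one is meant.

How it is judged:
By the outcome, as a careful person would: the job done as asked, in the order asked, and still so for the second after the job is handed in, with the robot touching nothing.
It also fails if it takes over 72 s, if anything falls off the work surface, if the arm or the gripper's body presses on something with over 40 N, if the wrist force passes 120 N, or if a joint passes its speed limit or range.

## Working session

There is one attempt and no reset: what is moved stays moved. The work goes in short steps, Python scripts to look and compute and a tool call to move; the robot and the scene stay as the last step left them, time stands still between calls to the robot, and variables do not carry over. Pictures are saved under pics/ and viewed, at most 10 in all, crops included, and the job is handed in when it is done.

Besides the shell and the picture viewer there is one more tool, called after ">>>" by a JSON object that holds its "method" and its "body", one argument or row to a line. apply_moves: Moves the arm, as the interface text tells. Its arguments: {"type":"object","properties":{"targets":{"type":"array"}},"required":["targets"]}

```bash
ls; mkdir -p pics
cat > h.py <<'E'
import numpy as np, cv2
from plant import get_obs, read_camera, calibration, sign_off, outline_of
from scipy.spatial.transform import Rotation as Ro
def cam(name,obs=None):
    c=calibration(name); f=200/np.tan(np.radians(c['fovy'])/2)
    if name=='wrist':
        o=obs or get_obs(); T=np.eye(4); T[:3,:3]=Ro.from_euler('xyz',o['ee_rot']).as_matrix(); T[:3,3]=o['ee_pos']
        M=T@np.array(c['tool_from_camera'])
    else:
        R=np.array(c['R']); M=np.eye(4); M[:3,:3]=R.T; M[:3,3]=-R.T@np.array(c['t'])
    return f,c['cx'],c['cy'],c['k1'],M
def rays(C,uv):
    f,cx,cy,k,M=C; d=(np.asarray(uv,float)-[cx,cy])/f; s=d.copy()
    for _ in range(20): s=d/(1+k*(s**2).sum(-1,keepdims=True))
    return np.concatenate([s,np.ones(s.shape[:-1]+(1,))],-1)
def pts(C,uv,z):  # depth
    r=rays(C,uv)*np.asarray(z)[...,None]; M=C[4]; return r@M[:3,:3].T+M[:3,3]
def onz(C,uv,h):  # intersect plane z=h
    M=C[4]; r=rays(C,uv)@M[:3,:3].T; return M[:3,3]+r*((h-M[2,3])/r[...,2])[...,None]
def cloud(C,dep):
    v,u=np.mgrid[0:400,0:640]; return pts(C,np.stack([u,v],-1),dep)
def proj(C,X):
    f,cx,cy,k,M=C; p=(np.asarray(X,float)-M[:3,3])@M[:3,:3]; s=p[...,:2]/p[...,2:]
    return s*(1+k*(s**2).sum(-1,keepdims=True))*f+[cx,cy]
E
python3 - <<'E'
from h import *
o=get_obs(); print({k:np.round(v,3).tolist() for k,v in o.items()})
ims={}
for n in ['top','scene']:
    im,d=read_camera(n); cv2.imwrite(f'pics/{n}0.png',im[:,:,::-1]); np.save(f'{n}0.npy',d); C=cam(n)
    print(n,np.round(C[4][:3,3]),C[0])
    P=cloud(C,d)
    for t in ['case','blade','blade_mat','reader','reader_mat','grommet','spacer','wedge_pin','shim','brake_pad','piston']:
        for r in outline_of(n,t):
            m=r['region']&(d>0)
            if r['p']<.2 or m.sum()<5: continue
            q=P[m]; rc=cv2.minAreaRect(q[:,:2].astype(np.float32))
            print(t,round(r['p'],2),np.round(r['location']),m.sum(),'med',np.round(np.median(q,0)),'rect',np.round(rc[0]),np.round(rc[1]),round(rc[2]),'z95',round(np.percentile(q[:,2],95)))
E
```

```text
pics
{'clock': 0.0, 'joint_positions': [-1.256, 0.707, -0.028, 1.485, 0.022, 0.951, -0.075], 'joint_velocities': [0.0, 0.001, -0.001, 0.001, -0.0, -0.001, -0.0], 'joint_torque': [-0.001, -88.321, 1.235, -23.615, 0.017, 0.007, 0.0], 'ee_pos': [200.77, 538.509, 222.241], 'ee_rot': [-3.14, 0.0, 2.785], 'contact_force': [-0.337, 0.221, -0.367], 'moment': [0.048, -0.031, -0.015], 'gripper_force': 0.0, 'opening': 85.299}
top [ 352.   92. 1119.] 389.0576863125452
case 0.91 [347. 173.] 2634 med [586.  -7.  68.] rect [604. -13.] [163. 155.] 89 z95 71
case 0.55 [347. 170.] 2319 med [591.  -5.  68.] rect [603.  -6.] [151. 143.] 89 z95 71
case 0.42 [455. 193.] 617 med [ 534. -328.   18.] rect [ 542. -332.] [219.  33.] 11 z95 30
blade 0.69 [458. 193.] 677 med [ 534. -328.   17.] rect [ 541. -332.] [221.  33.] 11 z95 29
blade 0.56 [236. 218.] 2696 med [471. 315.   4.] rect [468. 329.] [265. 116.] 1 z95 8
blade_mat 0.84 [449. 194.] 2502 med [ 528. -304.    3.] rect [ 533. -318.] [114. 263.] 90 z95 7
reader 0.83 [242. 136.] 742 med [706. 290.  36.] rect [705. 297.] [ 52. 135.] 50 z95 43
reader 0.74 
[... 1758 characters left out ...]
. 278.] 1200 med [465. 340.  40.] rect [442. 335.] [140.  51.] 15 z95 46
spacer 0.31 [390. 289.] 4089 med [511. 322.   3.] rect [470. 326.] [110. 260.] 90 z95 5
wedge_pin 0.65 [234. 294.] 231 med [784. 128.   9.] rect [787. 126.] [16. 72.] 81 z95 13
wedge_pin 0.45 [230. 132.] 1906 med [ 555. -299.    3.] rect [ 533. -319.] [266. 125.] 1 z95 6
shim 0.87 [181. 221.] 644 med [ 788. -120.    3.] rect [ 785. -123.] [91. 60.] 77 z95 5
brake_pad 0.76 [452. 341.] 1435 med [480. 476.  14.] rect [474. 473.] [114.  56.] 78 z95 17
piston 0.57 [372. 385.] 636 med [669. 441.  22.] rect [670. 439.] [55. 52.] 66 z95 50
piston 0.38 [182. 219.] 648 med [ 788. -120.    3.] rect [ 784. -124.] [93. 60.] 79 z95 5
```

View pics/top0.png

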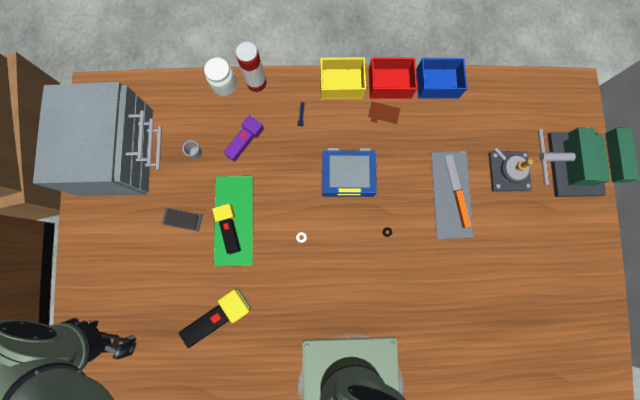

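View pics/scene0.png

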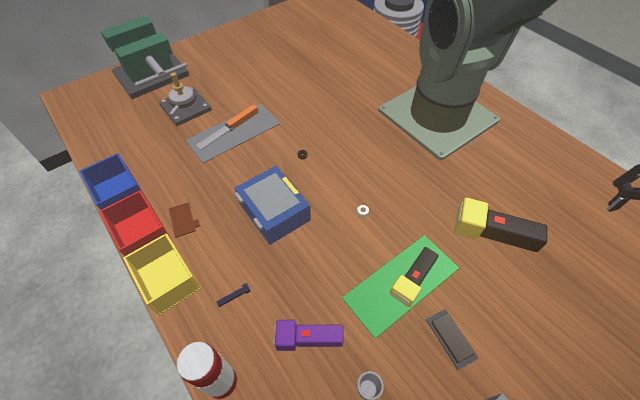

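Run:
```python
from h import *
for n in ['top','scene']:
    im=cv2.imread(f'pics/{n}0.png'); d=np.load(f'{n}0.npy'); C=cam(n); P=cloud(C,d); ok=d>0
    hsv=cv2.cvtColor(im,cv2.COLOR_BGR2HSV); H,S,V=[hsv[...,i].astype(int) for i in range(3)]
    box=lambda x0,x1,y0,y1,z0,z1: ok&(P[...,0]>x0)&(P[...,0]<x1)&(P[...,1]>y0)&(P[...,1]<y1)&(P[...,2]>z0)&(P[...,2]<z1)
    def rect(m,h,lab):
        uv=np.argwhere(m)[:,::-1]; q=onz(C,uv,h); rc=cv2.minAreaRect(q[:,:2].astype(np.float32))
        print(n,lab,m.sum(),'c',np.round(q[:,:2].mean(0),1),'rect',np.round(rc[0],1),np.round(rc[1],1),round(rc[2],1),'z',np.round(np.median(P[m][:,2]),1)); return q
    rect(box(500,700,-100,100,62,80),68,'lidtop')
    rect(box(480,700,-100,100,62,80)&(H>22)&(H<35)&(S>150),68,'yellow top')
    rect(box(480,700,-100,100,20,62)&(H>22)&(H<35)&(S>150),47,'yellow front')
    org=box(380,680,-400,-250,15,40)&(H<18)&(S>150); rect(org,28,'handle')
    a=rect(box(380,680,-400,-250,8,40)&~org,15,'steel')
    g=box(350,620,260,400,20,60); y=g&(H>22)&(H<35)&(S>120)
    rect(g,44,'reader'); rect(y,46,'head'); rect(g&~y,40,'grip')
    rect(box(300,640,220,420,-5,12)&(H>45)&(H<80)&(S>100),4,'greenmat')
im=cv2.imread('pics/top0.png'); cv2.imwrite('pics/c1.png',cv2.resize(im[100:360,160:420],None,fx=2.3,fy=2.3,interpolation=cv2.INTER_CUBIC))
```

```text
top lidtop 2338 c [592.2  -5.7] rect [594.1  -6.7] [149.2 128. ] 88.8 z 68.0
top yellow top 62 c [538.3  -4.9] rect [538.2  -5.2] [55.2  5.6] 89.0 z 69.1
top yellow front 21 c [530.6  -6. ] rect [530.6  -5.3] [58.9  0. ] 88.9 z 47.6
top handle 284 c [ 486.  -334.9] rect [ 485.9 -334.4] [107.8  24. ] 10.0 z 27.0
top steel 406 c [ 570.2 -320.8] rect [ 530.6 -315.9] [247.7  92.7] 0.1 z 14.3
top reader 776 c [445.5 334.1] rect [440.6 333. ] [137.3  56.5] 15.0 z 41.0
top head 287 c [485.  344.9] rect [484.1 344.7] [44.8 54.5] 14.5 z 45.6
top grip 489 c [422.5 328.5] rect [440.9 333.9] [137.8  56.7] 15.0 z 39.6
top greenmat 2613 c [472.8 320.2] rect [468.9 325.4] [259.4 109.2] 0.1 z 3.8
scene lidtop 2712 c [597.   -1.8] rect [597.7  -4.2] [153.1 128.6] 88.5 z 67.4
scene yellow top 1 c [541.8  22.6] rect [541.8  22.6] [0. 0.] 0.0 z 71.3
scene yellow front 0 c [nan nan] rect [0. 0.] [0. 0.] 0.0 z nan
scene handle 216 c [ 488.6 -331.4] rect [ 488.1 -329.6] [108.6  30.1] 12.0 z 26.1
scene steel 361 c [ 568.1 -319.4] rect [ 535.6 -312.8] [227.5  70.8] 10.4 z 13.7
scene reader 1187 c [458.4 341.2] rect [450.3 338.1] [141.6  51.9] 15.7 z 40.1
scene head 461 c [491.8 349.9] rect [494.3 350. ] [48.5 51. ] 14.4 z 44.8
scene grip 726 c [435.7 335.2] rect [448.1 338.5] [142.8  51.3] 14.4 z 38.8
scene greenmat 4049 c [490.2 325.5] rect [471.6 325.8] [109. 258.] 90.0 z 3.1<stdin>:8: RuntimeWarning: Mean of empty slice.
  ret = um.true_divide(
  return _methods._mean(a, axis=axis, dtype=dtype,
  ret = ret.dtype.type(ret / rcount)
```

View pics/c1.png

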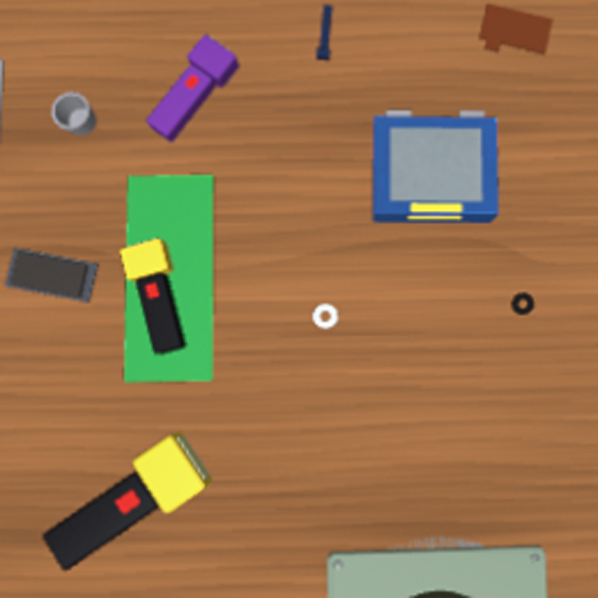

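Candidates: purple (243,138) is excluded, the big black/yellow one (215,318) is about 196 mm long, and the small one on the green mat (228,228) measures 137 mm. That last one is the reader. The blade's orange handle is at top pixel (463,210), with its tip pointing up to (450,155). The case notch is at (348,191).

>>> {"method": "apply_moves", "body": {
  "targets": [
    [[0, 0, 0, 0.12, -1], [0, 0, 0, 0.12, -1], [0, 0, 0, 0.12, -1], [0, 0, 0, 0.12, -1], [0, 0, 0, 0.12, -1], [0, 0, 0, 0.12, -1], [0, 0, 0, 0.12, -1], [0, 0, 0, 0.12, -1], [0, 0, 0, 0.12, -1], [0, 0, 0, 0.12, -1], [0, 0, 0, 0.12, -1], [0, 0, 0, 0.12, -1], [0, 0, 0, 0.12, -1], [0, 0, 0, 0.12, -1], [0, 0, 0, 0.12, -1], [0, 0, 0, 0.12, -1], [0, 0, 0, 0.12, -1], [0, 0, 0, 0.12, -1], [0, 0, 0, 0.12, -1], [0, 0, 0, 0.12, -1]]
  ]
}}

```text
clock: 2.87
ee_pos: [200.7, 538.9, 222.7]
ee_rot: [-3.141, 0.0, 0.379]
contact_force: [-0.4, -0.4, -0.7]
opening: 85.2
gripper_force: 0.0
```

>>> {"method": "apply_moves", "body": {
  "targets": [
    [[0, 0, 0, 0.1, -1], [0, 0, 0, 0.1, -1], [8, 35, 0, 0, -1], [8, 35, 0, 0, -1], [8, 35, 0, 0, -1], [8, 35, 0, 0, -1], [8, 35, 0, 0, -1], [8, 35, 0, 0, -1], [8, 35, 0, 0, -1], [8, 35, 0, 0, -1], [8, 35, 0, 0, -1], [8, 35, 0, 0, -1], [8, 35, 0, 0, -1], [8, 35, 0, 0, -1], [8, 35, 0, 0, -1], [8, 35, 0, 0, -1], [8, 35, 0, 0, -1], [8, 35, 0, 0, -1], [8, 35, 0, 0, -1], [8, 35, 0, 0, -1]]
  ]
}}

```text
clock: 4.53
ee_pos: [458.6, -55.9, 222.8]
ee_rot: [-3.142, -0.0, 0.185]
contact_force: [-0.1, -0.2, 0.4]
opening: 85.5
gripper_force: 0.0
```

>>> {"method": "apply_moves", "body": {
  "targets": [
    [[0, 35, 0, 0, -1], [0, 35, 0, 0, -1], [0, 35, 0, 0, -1], [0, 35, 0, 0, -1], [0, 35, 0, 0, -1], [0, 35, 0, 0, -1], [0, 35, 0, 0, -1], [0, 34, 0, 0, -1], [0, 0, 20, 0, -1], [0, 0, 20, 0, -1], [0, 0, 0, 0, -1], [0, 0, 0, 0, -1]]
  ]
}}

```text
clock: 5.53
ee_pos: [509.2, -328.0, 182.7]
ee_rot: [-3.141, 0.001, 0.185]
contact_force: [-0.2, -0.4, -0.3]
opening: 85.7
gripper_force: 0.0
```

Run:
```python
from h import *
o=get_obs(); C=cam('wrist',o); im,d=read_camera('wrist'); cv2.imwrite('pics/w1.png',im[:,:,::-1]); print(np.round(o['ee_pos'],1),o['ee_rot'],np.round(C[4],2))
P=cloud(C,d); hsv=cv2.cvtColor(im,cv2.COLOR_RGB2HSV); H,S,V=[hsv[...,i].astype(int) for i in range(3)]
ok=d>0; inb=ok&(P[...,2]<40)&(abs(P[...,0]-530)<200)&(abs(P[...,1]+325)<90)
org=inb&(H<18)&(S>150)&(P[...,2]>12)
def fit(m,h,l):
    q=onz(C,np.argwhere(m)[:,::-1],h)[:,:2]; rc=cv2.minAreaRect(q.astype(np.float32)); print(l,m.sum(),np.round(q.mean(0),1),np.round(rc[0],1),np.round(rc[1],1),round(rc[2],1),np.median(P[m][:,2]))
fit(org,28,'handle'); fit(inb&(P[...,2]>9)&(P[...,2]<19)&(S<60),15,'steel')
```

```text
[ 509.2 -328.   182.7] [-3.14081449e+00  9.35491070e-04  1.84868027e-01] [[ 1.8000e-01 -9.4000e-01 -2.8000e-01  5.8062e+02]
 [-9.8000e-01 -1.8000e-01 -5.0000e-02 -3.1527e+02]
 [-0.0000e+00  2.8000e-01 -9.6000e-01  3.3331e+02]
 [ 0.0000e+00  0.0000e+00  0.0000e+00  1.0000e+00]]
handle 2044 [ 492.2 -339.3] [ 489.2 -340.3] [107.4  18.8] 10.5 27.18307700379853
steel 3155 [ 598.5 -320.7] [ 593.  -321.8] [116.8  24.1] 9.9 14.542969539902685
```

View pics/w1.png

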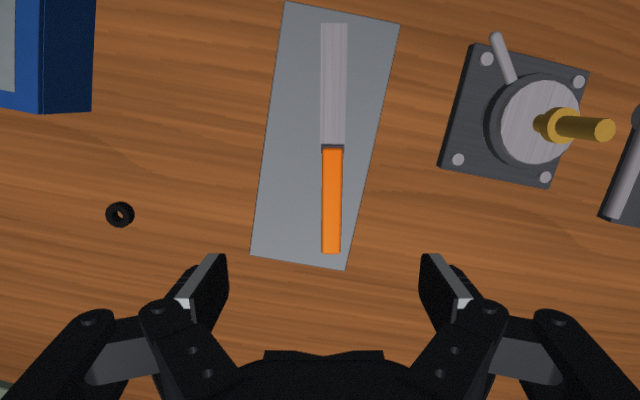

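>>> {"method": "apply_moves", "body": {
  "targets": [
    [[3, 8, 0, 0.01, -1], [0, 0, 30, 0, -1], [0, 0, 30, 0, -1], [0, 0, 30, 0, -1], [0, 0, 25, 0, -1], [0, 0, 18, 0, -0.4], [0, 0, 12, 0, -0.2], [0, 0, 5, 0, 0], [0, 0, 0, 0, 0.2], [0, 0, 0, 0, 0.3], [0, 0, 0, 0, 0.4], [0, 0, 0, 0, 0.4]]
  ]
}}

```text
clock: 6.58
ee_pos: [514.3, -335.9, 33.8]
ee_rot: [3.141, -0.001, 0.175]
contact_force: [0.7, 0.0, 0.4]
opening: 25.7
gripper_force: 0.0
```

Run:
```python
from h import *
o=get_obs(); C=cam('wrist',o); im,d=read_camera('wrist'); cv2.imwrite('pics/w2.png',im[:,:,::-1]); print(np.round(o['ee_pos'],1))
P=cloud(C,d); R=Ro.from_euler('xyz',o['ee_rot']).as_matrix(); L=(P-o['ee_pos'])@R
for s in (-1,1):
    m=(d>0)&(abs(L[...,0])<20)&(L[...,1]*s>10)&(L[...,1]*s<40)&(P[...,2]>5); 
    print(m.sum(), np.round(np.percentile(P[m][:,2],[0,1,5,50]),1), np.round(np.percentile(L[m][:,1],[0,5,50]),1))
```

```text
[ 514.3 -335.9   33.8]
11020 [  5.   47.6  59.7 100. ] [-40.  -38.8 -19.5]
10826 [  5.   49.1  60.5 100.6] [10.  11.7 19.7]
```

View pics/w2.png

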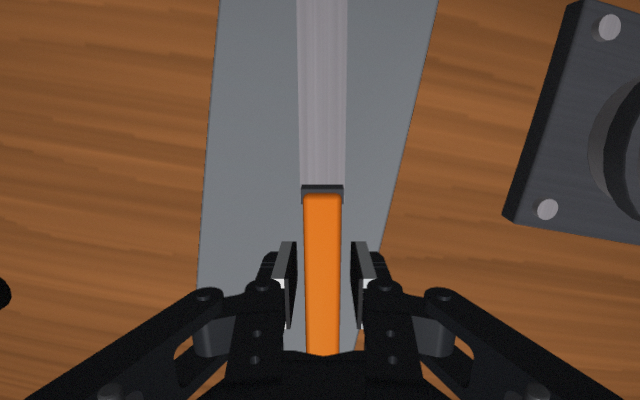

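The handle sits centred and aligned between the pads (orange at columns 303–342). I'll lower 2 mm and close.

>>> {"method": "apply_moves", "body": {
  "targets": [
    [[0, 0, 2, 0, 0.5], [0, 0, 0, 0, 1], [0, 0, 0, 0, 1], [0, 0, 0, 0, 1], [0, 0, 0, 0, 1]]
  ]
}}

```text
clock: 7.05
ee_pos: [513.8, -335.7, 30.8]
ee_rot: [3.141, 0.0, 0.175]
contact_force: [-0.2, -0.8, 0.1]
opening: 0.0
gripper_force: 0.0
```

Run:
```python
from h import *
o=get_obs(); print(o['opening'],o['gripper_force'],o['ee_pos'])
im,d=read_camera('wrist'); cv2.imwrite('pics/w3.png',im[:,:,::-1])
o=get_obs(); print(o['opening'],o['gripper_force'],o['ee_pos'])
```

```text
0.016679915524271935 0.0 [ 513.78825222 -335.67732616   30.77870592]
0.14342855613203595 0.0 [ 513.77055843 -335.66042964   30.7561836 ]
```

View pics/w3.png

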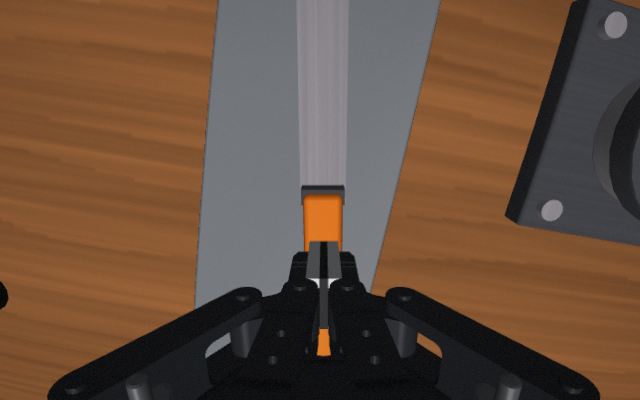

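Run:
```python
from h import *
o=get_obs(); C=cam('wrist',o); im,d=read_camera('wrist'); P=cloud(C,d); R=Ro.from_euler('xyz',o['ee_rot']).as_matrix(); L=(P-o['ee_pos'])@R
for u,v in [(323,220),(315,245),(332,245),(315,260),(332,260),(313,275),(323,340),(323,150),(250,150),(340,265)]:
    print((u,v),im[v,u],round(float(d[v,u]),1),np.round(P[v,u],1),np.round(L[v,u],1))
```

```text
(323, 220) [223 119  34] 163.8 [ 529.5 -333.1   27.3] [16.   0.2  3.5]
(315, 245) [75 78 78] 145.1 [ 524.8 -330.4   48.1] [ 11.8  -3.3 -17.3]
(332, 245) [73 75 77] 145.8 [ 525.8 -337.9   47.4] [ 11.4   4.3 -16.7]
(315, 260) [78 78 80] 131.7 [ 524.6 -330.7   62.1] [ 11.5  -3.  -31.3]
(332, 260) [74 74 77] 131.6 [ 525.8 -337.5   62.2] [ 11.6   3.9 -31.5]
(313, 275) [75 75 78] 120.0 [ 524.6 -330.3   74.3] [ 11.6  -3.4 -43.5]
(323, 340) [221 125  41] 184.2 [ 457.9 -345.7   27.5] [-56.8   0.2   3.2]
(323, 150) [143 139 144] 166.7 [ 562.3 -327.3   14.5] [49.3  0.2 16.3]
(250, 150) [118 120 125] 177.0 [ 554.1 -288.4    4.1] [ 47.9 -39.5  26.6]
(340, 265) [62 64 66] 126.9 [ 526.6 -340.4   67. ] [ 11.9   6.9 -36.3]
```

The pads shut above the handle. The wrist depth puts the shut fingertips about 14 mm behind the reported TCP, at z≈45, so they stand roughly 38 mm higher than the description says. I'll open, go lower by measurement and check.

>>> {"method": "apply_moves", "body": {
  "targets": [
    [[0, 0, 0, 0, 0.2], [0, 0, 0, 0, 0.2], [0, 0, 0, 0, 0.2], [0, 0, 0, 0, 0.2], [0, 0, 10, 0, 0.2], [0, 0, 10, 0, 0.2], [0, 0, 5, 0, 0.2], [0, 0, 0, 0, 0.2]]
  ]
}}

```text
clock: 7.82
ee_pos: [513.1, -335.2, 4.0]
ee_rot: [-3.14, 0.002, 0.175]
contact_force: [-1.1, 0.5, -0.2]
opening: 33.9
gripper_force: 0.0
```

```bash
cat > tips.py <<'E'
from h import *
o=get_obs(); C=cam('wrist',o); im,d=read_camera('wrist'); P=cloud(C,d); R=Ro.from_euler('xyz',o['ee_rot']).as_matrix(); L=(P-o['ee_pos'])@R
print(np.round(o['ee_pos'],1),round(o['opening'],1),np.round(o['contact_force'],1))
# pad front faces: local x ~ 8..14, dark/grey, |y|<50
for s in (-1,1):
    m=(d>0)&(L[...,0]>8)&(L[...,0]<13)&(L[...,1]*s>1)&(L[...,1]*s<60)&(im.max(2)<110)&(P[...,2]>6)
    q=L[m]; z=np.percentile(q[:,2],[99.5,98,90]); print('side',s,m.sum(),'tip local z',np.round(z,1),'world',np.round(P[m][:,2].min(),1),'y',np.round(np.percentile(q[:,1],[2,50,98]),1))
E
python3 tips.py
```

```text
[ 513.1 -335.2    4. ] 33.9 [-1.1  0.5 -0.2]
side -1 9920 tip local z [-16.3 -24.  -54.8] world 13.3 y [-58.7 -43.2  -2.1]
side 1 10040 tip local z [-16.3 -24.8 -55.4] world 13.2 y [ 2.  43.4 58.9]
```

>>> {"method": "apply_moves", "body": {
  "targets": [
    [[0, 0, 2, 0, 0.2], [0, 0, 2, 0, 0.2], [0, 0, 2, 0, 0.3], [0, 0, 0, 0, 0.4], [0, 0, 0, 0, 1], [0, 0, 0, 0, 1], [0, 0, 0, 0, 1], [0, 0, 0, 0, 1]]
  ]
}}

```text
clock: 8.53
ee_pos: [513.8, -335.7, -0.1]
ee_rot: [3.141, -0.0, 0.175]
contact_force: [-0.0, -0.2, 1.5]
opening: 18.9
gripper_force: 58.9
```

```bash
python3 tips.py
```

```text
[ 5.138e+02 -3.357e+02 -1.000e-01] 18.9 [-0.  -0.2  1.5]
side -1 10221 tip local z [-16.9 -27.1 -55.6] world 10.5 y [-57.6 -39.5  -2.1]
side 1 10371 tip local z [-17.2 -27.4 -56. ] world 11.4 y [ 2.1 40.1 58. ]
```

>>> {"method": "apply_moves", "body": {
  "targets": [
    [[0, 0, -10, 0, 1], [0, 0, -20, 0, 1], [0, 0, -25, 0, 1], [0, 0, -25, 0.1, 1], [0, 0, 0, 0.095, 1], [-12, -27, 0, 0, 1], [-12, -27, 0, 0, 1], [-12, -27, 0, 0, 1], [-12, -28, 0, 0, 1], [-12, -28, 0, 0, 1], [-12, -28, 0, 0, 1], [-12, -28, 0, 0, 1], [-12, -28, 0, 0, 1], [-12, -28, 0, 0, 1], [-12, -28, 0, 0, 1], [-12, -28, 0, 0, 1], [-12, -24, 0, 0, 1], [0, 0, 0, 0, 1], [0, 0, 0, 0, 1]]
  ]
}}

```text
clock: 10.17
ee_pos: [376.5, -2.9, 80.2]
ee_rot: [-3.141, -0.001, -0.019]
contact_force: [0.5, -1.0, -1.0]
opening: 18.6
gripper_force: 59.0
```

Run:
```python
from h import *
o=get_obs(); C=cam('wrist',o); im,d=read_camera('wrist'); cv2.imwrite('pics/w4.png',im[:,:,::-1]); P=cloud(C,d)
print(np.round(o['ee_pos'],1),np.round(o['ee_rot'],3),np.round(o['opening'],1))
R=Ro.from_euler('xyz',o['ee_rot']).as_matrix(); L=(P-o['ee_pos'])@R
hsv=cv2.cvtColor(im,cv2.COLOR_RGB2HSV); H,S,V=[hsv[...,i].astype(int) for i in range(3)]
y=(H>22)&(H<35)&(S>130)&(d>0); 
n,lab,st,ce=cv2.connectedComponentsWithStats(y.astype(np.uint8))
for i in range(1,n):
    if st[i][4]>40: q=P[lab==i]; rc=cv2.minAreaRect(q[:,:2].astype(np.float32)); print('yellow',st[i],np.round(q.mean(0),1),np.round(np.ptp(q,0),1),np.round(rc[0],1),np.round(rc[1],1),rc[2])
st=(d>0)&(L[...,0]>30)&(L[...,0]<160)&(abs(L[...,1])<25)&(P[...,2]>80)&(S<70); q=L[st]
print('steel local: xmax',np.percentile(q[:,0],[95,99,99.8]),'y',np.percentile(q[:,1],[1,50,99]))
for a in range(40,150,20):
    k=abs(q[:,0]-a)<8
    if k.sum(): print(a,np.round(q[k].mean(0),1))
top=(d>0)&(P[...,2]>62)&(P[...,2]<75)&(P[...,0]>510); e=P[top]; print('lid front x at y:',[(yy,round(float(np.percentile(e[abs(e[:,1]-yy)<4][:,0],2)),1)) for yy in (-70,-50,40,60) if (abs(e[:,1]-yy)<4).sum()>5],'y range',np.percentile(e[:,1],[0.5,99.5]),np.median(e[:,2]))
```

```text
[376.5  -2.9  80.2] [-3.141e+00 -1.000e-03 -1.900e-02] 18.6
yellow [  0 333  36  67 723] [231.9 276.3  15.1] [43.  26.7 41.2] [240.1 280.2] [48.2  9.2] 28.529205322265625
steel local: xmax [106.93080411 109.68838315 110.27997104] y [-11.44636367   0.21507636  11.99645695]
40 [ 40.1   0.3 -14.6]
60 [ 60.2   0.3 -14.7]
80 [ 80.    0.3 -14.7]
100 [100.1   0.2 -14.7]Traceback (most recent call last):
  File "<stdin>", line 15, in <module>
    return _quantile_unchecked(
        a, q, axis, out, overwrite_input, method, keepdims, weights)
    return _ureduce(a,
                    func=_quantile_ureduce_func,
    ...<5 lines>...
                    overwrite_input=overwrite_input,
                    method=method)
    r = func(a, **kwargs)
    result = _quantile(arr,
                       quantiles=q,
    ...<2 lines>...
                       out=out,
                       weights=wgt)
    slices_having_nans = np.isnan(arr[-1, ...])
                                  ~~~^^^^^^^^^
IndexError: index -1 is out of bounds for axis 0 with size 0
```

View pics/w4.png

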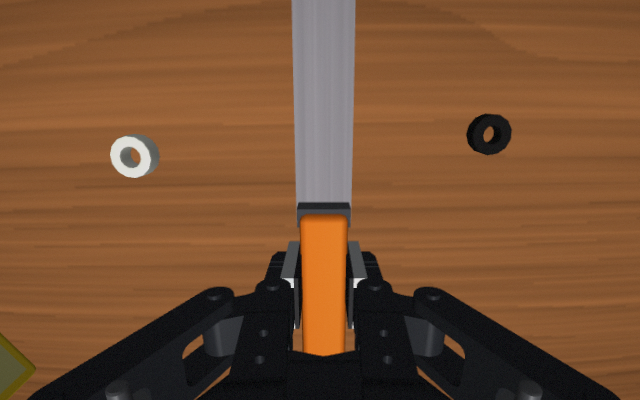

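Run:
```python
from h import *
for n in ['top','scene']:
    C=cam(n); im,d=read_camera(n); P=cloud(C,d); S=cv2.cvtColor(im,cv2.COLOR_RGB2HSV)[...,1]
    m=(d>0)&(P[...,2]>82)&(P[...,2]<105)&(P[...,0]>400)&(P[...,0]<560)&(abs(P[...,1])<40)&(S<90)
    if m.sum()>20:
        q=onz(C,np.argwhere(m)[:,::-1],94.8); rc=cv2.minAreaRect(q[:,:2].astype(np.float32)); print(n,m.sum(),np.round(q.mean(0),1),np.round(rc[0],1),np.round(rc[1],1),rc[2],'xmax',np.round(q[:,0].max(),1),'z',np.median(P[m][:,2]))
```

```text
scene 382 [458.3  -3.3  94.8] [456.6  -1.8] [118.4  32.3] 1.2742204666137695 xmax 516.1 z 94.32995961841476
```

>>> {"method": "apply_moves", "body": {
  "targets": [
    [[0, 1, 15, 0, 1], [0, 1, 15, 0, 1], [0, 0, 8, 0, 1], [0, 0, 0, 0, 1], [0, 0, 0, 0, 1], [5, 0, 0, 0, 1], [5, 0, 0, 0, 1], [5, 0, 0, 0, 1], [5, 0, 0, 0, 1], [5, 0, 0, 0, 1], [0, 0, 0, 0, 1]]
  ]
}}

```text
clock: 11.23
ee_pos: [409.9, -6.4, 49.4]
ee_rot: [3.141, 0.012, -0.02]
contact_force: [0.9, 0.0, -0.3]
opening: 18.4
gripper_force: 59.7
```

```bash
cat > st.py <<'E'
from h import *
import sys
o=get_obs(); print(np.round(o['ee_pos'],1),np.round(o['ee_rot'],3),np.round(o['joint_positions'],3),np.round(o['joint_velocities'],3),np.round(o['contact_force'],1))
n='scene'; C=cam(n); im,d=read_camera(n); cv2.imwrite('pics/%s.png'%sys.argv[1],im[:,:,::-1]); P=cloud(C,d); S=cv2.cvtColor(im,cv2.COLOR_RGB2HSV)[...,1]
for x in range(440,680,10):
    a=(d>0)&(abs(P[...,0]-x)<4)&(abs(P[...,1]+5)<8)&(P[...,2]>40); b=(d>0)&(abs(P[...,0]-x)<4)&(abs(P[...,1]-48)<8)&(P[...,2]>40)
    print(x,'mid z',np.round(np.percentile(P[a][:,2],[10,90]),1) if a.sum()>3 else '-', 'side z',np.round(np.percentile(P[b][:,2],[10,90]),1) if b.sum()>3 else '-')
E
python3 st.py s1
```

```text
[409.9  -6.4  49.4] [ 3.141  0.012 -0.02 ] [-0.151  0.863  0.16   2.221 -1.01   0.143 -0.63 ] [ 0.024 -0.004 -0.049  0.028 -0.017 -0.05   0.012] [ 0.9  0.  -0.3]
440 mid z [62.6 76.1] side z [344.  490.8]
450 mid z [ 63.4 228.1] side z [346.9 494.5]
460 mid z [246.4 480.1] side z -
470 mid z [ 62.  450.7] side z -
480 mid z [337.4 430.7] side z -
490 mid z [61.1 64. ] side z -
500 mid z [60.4 64. ] side z -
510 mid z [61.3 63.5] side z -
520 mid z [59.6 63.5] side z -
530 mid z [60.6 67.2] side z -
540 mid z [67.  70.3] side z [66.1 68.5]
550 mid z [67.4 70. ] side z [65.2 69.7]
560 mid z [67.9 70.9] side z [66.9 69.9]
570 mid z [67.6 69.5] side z [65.9 69.7]
580 mid z [67.  69.6] side z [66.3 69.3]
590 mid z [65.3 69.1] side z [65.5 70.1]
600 mid z [65.3 69.4] side z [66.2 69.1]
610 mid z [66.3 69.3] side z [67. 69.]
620 mid z [66.9 69.2] side z [65.6 68.9]
630 mid z [67.  69.6] side z [65.1 69.6]
640 mid z [65.2 69.4] side z [66.4 68.9]
650 mid z [46.4 67.8] side z [62.4 68.3]
660 mid z - side z [61.5 67.2]
670 mid z - side z -
```

>>> {"method": "apply_moves", "body": {
  "targets": [
    [[4, 0, 1, 0, 1], [4, 0, 1, 0, 1], [4, 0, 1, 0, 1], [0, 0, 0, 0, 1]]
  ]
}}

```text
clock: 11.62
ee_pos: [422.0, -6.7, 45.5]
ee_rot: [3.141, 0.013, -0.02]
contact_force: [0.4, -0.1, -0.9]
opening: 18.3
gripper_force: 59.7
```

```bash
python3 -c "
from h import *
o=get_obs(); print(np.round(o['joint_positions'],3),np.round(o['joint_velocities'],3))"
```

```text
[-0.173  0.88   0.206  2.181 -0.994  0.19  -0.644] [ 0.01  -0.008 -0.024  0.031 -0.011 -0.027  0.01 ]
```

>>> {"method": "apply_moves", "body": {
  "targets": [
    [[4, 0, 0, 0, 1], [0, 0, -4, 0, 1], [1, 0, -6, 0, 1], [1, 0, -8, 0, 1], [1, 0, -8, 0, 1], [2, 0, -8, 0, 1], [3, 0, -8, 0, 1], [4, 0, -8, 0, 1], [5, 0, -7, 0, 1], [5, 0, -7, 0, 1], [6, 0, -6, 0, 1], [7, 0, -6, 0, 1], [7, 0, -5, 0, 1], [8, 0, -4, 0, 1], [0, 0, 0, 0, 1]]
  ]
}}

```text
clock: 12.87
ee_pos: [477.3, -7.7, 130.7]
ee_rot: [3.141, 0.012, -0.02]
contact_force: [0.5, -0.6, -0.8]
opening: 18.6
gripper_force: 59.7
```

```bash
python3 st.py s2
```

```text
[477.3  -7.7 130.7] [ 3.141  0.012 -0.02 ] [-0.365  0.805  0.591  1.941 -0.738  0.638 -0.884] [ 0.011  0.002 -0.031  0.065 -0.03  -0.058  0.036] [ 0.5 -0.6 -0.8]
440 mid z - side z -
450 mid z - side z -
460 mid z - side z -
470 mid z - side z [221.7 388.7]
480 mid z - side z [235.3 356.3]
490 mid z [155.4 234.5] side z [222.3 515.8]
500 mid z [155.4 198.7] side z [415.9 516.1]
510 mid z [143.6 155.5] side z [418.  512.9]
520 mid z [143.9 307.4] side z -
530 mid z [143.6 380.9] side z -
540 mid z [ 46. 485.] side z [45.3 60.4]
550 mid z [143.9 472.3] side z -
560 mid z [142.4 455.6] side z -
570 mid z [141.8 145. ] side z -
580 mid z [141.5 144.2] side z -
590 mid z [141.7 144. ] side z -
600 mid z - side z -
610 mid z [167.1 172.9] side z [166.  172.9]
620 mid z [143.1 157.7] side z [147.4 159.4]
630 mid z [121.9 135.3] side z [124.7 138.2]
640 mid z [ 99.1 113.1] side z [100.6 116.1]
650 mid z [74.8 90.8] side z [77.6 92.3]
660 mid z [65.5 70.2] side z [62.5 70.8]
670 mid z - side z -
```

View pics/s2.png

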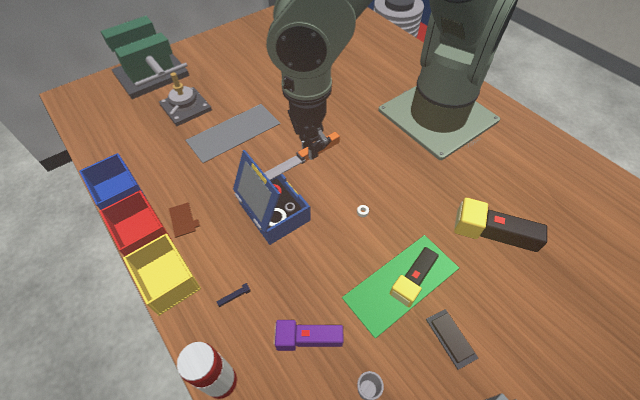

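Lid is at about 1.14 rad, resting on the blade tip near pixel (268,178). I'll push it past upright.

>>> {"method": "apply_moves", "body": {
  "targets": [
    [[8, 0, -2, 0, 1], [8, 0, -2, 0, 1], [8, 0, -1, 0, 1], [8, 0, 0, 0, 1], [8, 0, 0, 0, 1], [8, 0, 0, 0, 1], [7, 0, 0, 0, 1], [6, 0, 1, 0, 1], [4, 0, 1, 0, 1], [0, 0, 0, 0, 1], [-10, 0, 0, 0, 1], [-25, 0, 0, 0, 1], [-35, 0, 0, 0, 1], [-35, 0, 0, 0, 1], [0, 0, 0, 0, 1]]
  ]
}}

```text
clock: 14.17
ee_pos: [429.6, -6.8, 133.8]
ee_rot: [-3.141, 0.019, -0.022]
contact_force: [-0.3, -0.4, -0.8]
opening: 18.8
gripper_force: 59.7
```

Run:
```python
from h import *
o=get_obs(); print(np.round(o['ee_pos'],1),np.round(o['ee_rot'],3),np.round(o['joint_positions'],2))
for n in ['scene','top']:
    C=cam(n); im,d=read_camera(n); cv2.imwrite(f'pics/{n}3.png',im[:,:,::-1]); P=cloud(C,d)
    m=(d>0)&(P[...,0]>630)&(P[...,0]<760)&(abs(P[...,1]+6)<85)&(P[...,2]>74)&(P[...,2]<200); q=P[m]; print(n,m.sum())
    if m.sum()>50:
        A=np.c_[q[:,2],q[:,1],np.ones(len(q))]; c=np.linalg.lstsq(A,q[:,0],rcond=None)[0]; print('x=%.3f z + %.3f y+ %.1f'%tuple(c),'th',np.pi/2+np.arctan(c[0]),'std',np.std(q[:,0]-A@c),'zmax',np.percentile(q[:,2],99.5),'y',np.percentile(q[:,1],[.5,99.5]))
        w=m&(im.min(2)>190); 
        if w.sum()>20: print('white',w.sum(),np.round(P[w].mean(0),1),np.ptp(P[w],0))
```

```text
[429.6  -6.8 133.8] [-3.141  0.019 -0.022] [-0.36  0.75  0.56  2.09 -0.77  0.54 -0.82]
scene 1195
x=0.609 z + 0.031 y+ 614.7 th 2.1175712768517463 std 1.6229122369909619 zmax 165.11516481077805 y [-82.87957493  66.11212837]
white 29 [684.5  -6.2 116.8] [19.9698256  59.82427712 35.45388729]
top 1761
x=0.597 z + 0.025 y+ 615.0 th 2.109339097242499 std 1.86509805273731 zmax 166.91540381691723 y [-83.62546043  64.40921348]
white 129 [681.5  -9.8 112.7] [22.53890497 62.40325186 41.50077961]
```

>>> {"method": "apply_moves", "body": {
  "targets": [
    [[0, 0, 0, -0.1, 1], [0, 0, 0, -0.097, 1], [2, 28, 0, 0, 1], [2, 28, 0, 0, 1], [2, 28, 0, 0, 1], [2, 28, 0, 0, 1], [2, 28, 0, 0, 1], [2, 28, 0, 0, 1], [2, 28, 0, 0, 1], [2, 28, 0, 0, 1], [2, 28, 0, 0, 1], [2, 28, 0, 0, 1], [2, 28, 0, 0, 1], [3, 30, 0, 0, 1], [0, 0, 30, 0, 1], [0, 0, 30, 0, 1], [0, 0, 25, 0, 1], [0, 0, 0, 0, 1], [0, 0, 0, 0, 1]]
  ]
}}

```text
clock: 15.85
ee_pos: [519.3, -335.4, 47.1]
ee_rot: [-3.139, 0.014, 0.177]
contact_force: [0.7, 0.2, -0.3]
opening: 18.4
gripper_force: 59.7
```

Run:
```python
from h import *
o=get_obs(); C=cam('wrist',o); im,d=read_camera('wrist'); P=cloud(C,d); R=Ro.from_euler('xyz',o['ee_rot']).as_matrix(); L=(P-o['ee_pos'])@R
S=cv2.cvtColor(im,cv2.COLOR_RGB2HSV)[...,1]
print(np.round(o['ee_pos'],1),np.round(o['ee_rot'],3))
m=(d>0)&(L[...,0]>35)&(L[...,0]<130)&(abs(L[...,1])<14)&(L[...,2]<-5)&(L[...,2]>-22); q=P[m]
for a in (45,75,105):
    k=abs(L[m][:,0]-a)<8; print(a,np.round(q[k].mean(0),1),np.round(L[m][k].mean(0),1))
mm=(d>0)&(P[...,2]<9)&(P[...,2]>1)&(S<60); print('mat',mm.sum(),np.median(P[mm][:,2]))
```

```text
[ 519.3 -335.4   47.1] [-3.139  0.014  0.177]
45 [ 564.  -327.9   61.1] [ 45.1   0.4 -14.6]
75 [ 593.6 -322.6   60.7] [ 75.2   0.4 -14.6]
105 [ 621.6 -317.4   60.3] [103.7   0.3 -14.6]
mat 36788 3.492530256245729
```

>>> {"method": "apply_moves", "body": {
  "targets": [
    [[-5, 0, 15, 0, 1], [0, 0, 15, 0, 1], [0, 0, 8, 0, 1], [0, 0, 4, 0, 1], [0, 0, 1, 0, 1], [0, 0, 1, 0, 1], [0, 0, 0, 0, 1]]
  ]
}}

```text
clock: 16.48
ee_pos: [514.3, -336.3, 4.2]
ee_rot: [-3.14, 0.012, 0.177]
contact_force: [1.8, 0.1, -1.9]
opening: 18.6
gripper_force: 59.8
```

>>> {"method": "apply_moves", "body": {
  "targets": [
    [[0, 0, 1, 0, 1], [0, 0, 1, 0, 1], [0, 0, 1, 0, 1], [0, 0, 0, 0, 1]]
  ]
}}

```text
clock: 16.82
ee_pos: [513.8, -336.1, 0.4]
ee_rot: [-3.139, 0.013, 0.177]
contact_force: [-0.6, -1.0, -1.3]
opening: 18.5
gripper_force: 59.8
```

>>> {"method": "apply_moves", "body": {
  "targets": [
    [[0, 0, 0.6, 0, 1], [0, 0, 0, 0, 1], [0, 0, 0, 0, 0.4], [0, 0, 0, 0, 0.2], [0, 0, 0, 0, 0], [0, 0, 0, 0, 0], [0, 0, -15, 0, 0], [0, 0, -25, 0, 0], [0, 0, -30, 0, -0.5], [0, 0, -40, 0, -1], [0, 0, -40, 0, -1], [0, 0, 0, 0, -1]]
  ]
}}

```text
clock: 17.82
ee_pos: [517.5, -338.1, 156.8]
ee_rot: [3.137, 0.007, 0.177]
contact_force: [1.7, -0.8, 0.7]
opening: 85.5
gripper_force: 0.0
```

Run:
```python
from h import *
o=get_obs(); C=cam('wrist',o); im,d=read_camera('wrist'); P=cloud(C,d); print(np.round(o['ee_pos'],1),np.round(o['ee_rot'],3))
H,S,V=[x.astype(int) for x in cv2.split(cv2.cvtColor(im,cv2.COLOR_RGB2HSV))]
inb=(d>0)&(P[...,2]<45)&(abs(P[...,0]-530)<200)&(abs(P[...,1]+325)<80); org=inb&(H<18)&(S>150)&(P[...,2]>12)
for m,h,l in ((org,28,'handle'),(inb&(P[...,2]>9)&(P[...,2]<22)&(S<60),15,'steel')):
    q=onz(C,np.argwhere(m)[:,::-1],h)[:,:2]; rc=cv2.minAreaRect(q.astype(np.float32)); print(l,m.sum(),np.round(rc[0],1),np.round(rc[1],1),round(rc[2],1),np.percentile(P[m][:,2],[2,50,98]))
```

```text
[ 517.5 -338.1  156.8] [3.137 0.007 0.177]
handle 2372 [ 489.5 -340.8] [107.9  19.2] 9.9 [25.24540476 27.18379186 28.5995017 ]
steel 3735 [ 593.  -322.5] [116.   24.2] 10.3 [13.00363201 14.49110744 16.13069565]
```

>>> {"method": "apply_moves", "body": {
  "targets": [
    [[0, 0, -40, -0.083, -1], [5, -35, 0, 0, -1], [5, -35, 0, 0, -1], [5, -35, 0, 0, -1], [5, -35, 0, 0, -1], [5, -35, 0, 0, -1], [5, -35, 0, 0, -1], [5, -35, 0, 0, -1], [5, -35, 0, 0, -1], [5, -35, 0, 0, -1], [5, -35, 0, 0, -1], [5, -35, 0, 0, -1], [5, -35, 0, 0, -1], [5, -35, 0, 0, -1], [5, -35, 0, 0, -1], [5, -35, 0, 0, -1], [5, -35, 0, 0, -1], [5, -35, 0, 0, -1], [5, -35, 0, 0, -1], [0, -38, 0, 0, -1]]
  ]
}}

```text
clock: 19.53
ee_pos: [431.5, 333.9, 190.5]
ee_rot: [-3.139, 0.013, 0.259]
contact_force: [1.3, 0.0, 1.0]
opening: 85.3
gripper_force: 0.0
```

>>> {"method": "apply_moves", "body": {
  "targets": [
    [[0, 0, 0, 0, -1], [0, 0, 0, 0, -1]]
  ]
}}

```text
clock: 19.7
ee_pos: [430.7, 334.0, 190.1]
ee_rot: [-3.139, 0.014, 0.263]
contact_force: [0.9, -1.7, 0.1]
opening: 85.7
gripper_force: 0.0
```

```bash
cat > rd.py <<'E'
from h import *
o=get_obs(); C=cam('wrist',o); im,d=read_camera('wrist'); cv2.imwrite('pics/w5.png',im[:,:,::-1]); P=cloud(C,d); print(np.round(o['ee_pos'],1),np.round(o['ee_rot'],3),np.round(o['joint_positions'],2))
H,S,V=[x.astype(int) for x in cv2.split(cv2.cvtColor(im,cv2.COLOR_RGB2HSV))]
inb=(d>0)&(abs(P[...,0]-450)<110)&(abs(P[...,1]-335)<75)
hd=inb&(H>20)&(H<36)&(S>120)&(P[...,2]>40)&(P[...,2]<52); gr=inb&(P[...,2]>32)&(P[...,2]<44)&(V<80)
for m,h,l in ((hd,46,'head'),(gr,40,'grip')):
    q=onz(C,np.argwhere(m)[:,::-1],h)[:,:2]; rc=cv2.minAreaRect(q.astype(np.float32)); print(l,m.sum(),np.round(q.mean(0),1),np.round(rc[0],1),np.round(rc[1],1),round(rc[2],1),np.percentile(P[m][:,2],[2,50,98]))
gm=(d>0)&(H>45)&(H<80)&(S>100)&(P[...,2]<12); print('mat z',np.median(P[gm][:,2]))
E
python3 rd.py
```

```text
[430.7 334.  190.1] [-3.139  0.014  0.263] [-1.05  0.81  0.7   1.64 -0.62  0.94 -1.43]
head 2636 [489.2 346.9] [489.  346.7] [38.6 50.8] 15.0 [42.98298653 45.38718748 46.96397097]
grip 3161 [424.6 329.7] [424.6 329.6] [91.9 34.7] 14.3 [36.79841502 39.18530553 40.7405856 ]
mat z 3.429318810626455
```

>>> {"method": "apply_moves", "body": {
  "targets": [
    [[8, 3, 30, 0, -1], [0, 0, 35, 0, -1], [0, 0, 35, 0, -1], [0, 0, 35, 0, -0.8], [0, 0, 25, 0, -0.6], [0, 0, 15, 0, -0.5], [0, 0, 10, 0, -0.4], [0, 0, 3, 0, -0.4], [0, 0, 0, 0, -0.3], [0, 0, 0, 0, -0.3]]
  ]
}}

```text
clock: 20.58
ee_pos: [438.2, 331.7, 3.8]
ee_rot: [-3.138, 0.012, 0.259]
contact_force: [-1.5, -0.5, -0.1]
opening: 55.4
gripper_force: 0.0
```

```bash
python3 rd.py
```

```text
[438.2 331.7   3.8] [-3.138  0.012  0.259] [-0.93  1.07  0.45  1.75 -0.86  0.55 -1.23]
head 16640 [490.6 347.1] [471.  340.8] [78.6 57.6] 16.5 [42.75846196 45.32490918 46.67163056]
grip 11819 [440.9 333.6] [439.8 334.7] [66.7 67.8] 65.3 [34.16836271 39.30483134 42.34556547]
mat z 3.485671199191728
```

View pics/w5.png

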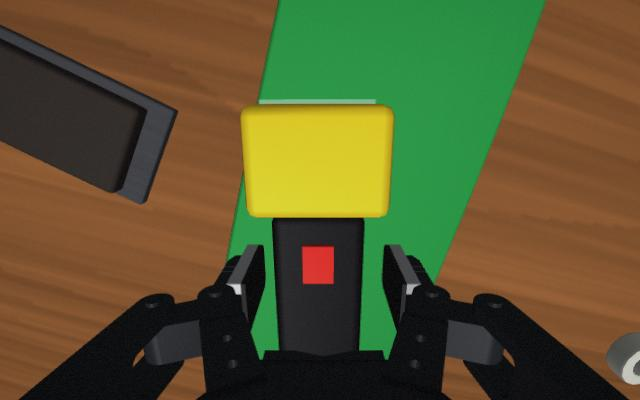

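The reader's grip (columns 273–363) lies centred between the pads, with the yellow head clear ahead. Closing now.

>>> {"method": "apply_moves", "body": {
  "targets": [
    [[0, 0, 2, 0, -0.2], [0, 0, 2, 0, 0], [0, 0, 0, 0, 0.3], [0, 0, 0, 0, 1], [0, 0, 0, 0, 1], [0, 0, 0, 0, 1], [0, 0, 0, 0, 1]]
  ]
}}

```text
clock: 21.22
ee_pos: [437.7, 331.8, -0.9]
ee_rot: [-3.138, 0.013, 0.26]
contact_force: [-0.3, 0.7, 5.0]
opening: 35.4
gripper_force: 60.6
```

>>> {"method": "apply_moves", "body": {
  "targets": [
    [[0, 0, -10, 0, 1], [0, 0, -25, 0, 1], [0, 0, -25, 0, 1], [0, 0, -24, 0.1, 1], [0, 0, 0, 0.1, 1], [0, 0, 0, 0.087, 1], [6, 28, 0, 0, 1], [6, 28, 0, 0, 1], [6, 28, 0, 0, 1], [6, 28, 0, 0, 1], [6, 28, 0, 0, 1], [6, 28, 0, 0, 1], [6, 28, 0, 0, 1], [6, 28, 0, 0, 1], [6, 28, 0, 0, 1], [6, 28, 0, 0, 1], [6, 28, 0, 0, 1], [6, 28, 0, 0, 1], [0, 0, 0, 0, 1], [0, 0, 0, 0, 1]]
  ]
}}

```text
clock: 22.88
ee_pos: [501.6, -7.6, 82.5]
ee_rot: [3.141, 0.013, -0.03]
contact_force: [-0.1, 0.5, -1.9]
opening: 35.2
gripper_force: 60.6
```

```bash
cat > aim.py <<'E'
from h import *
o=get_obs(); print(np.round(o['ee_pos'],1),np.round(o['ee_rot'],3))
for n in ['scene','top']:
    C=cam(n); im,d=read_camera(n); cv2.imwrite(f'pics/{n}5.png',im[:,:,::-1]); P=cloud(C,d)
    H,S,V=[x.astype(int) for x in cv2.split(cv2.cvtColor(im,cv2.COLOR_RGB2HSV))]
    ok=(d>0)&(P[...,0]>480)&(P[...,0]<740)&(abs(P[...,1]+6)<85)
    y=ok&(H>20)&(H<36)&(S>120)&(P[...,2]>110)&(P[...,2]<140)&(P[...,0]<640); q=P[y]
    if y.sum()>20:
        zt=np.median(q[:,2]); g=onz(C,np.argwhere(y&(abs(P[...,2]-zt)<4))[:,::-1],zt); rc=cv2.minAreaRect(g[:,:2].astype(np.float32)); print(n,'head top z',zt,np.round(rc[0],1),np.round(rc[1],1),rc[2],'x',np.percentile(g[:,0],[1,99]),'y',np.percentile(g[:,1],[1,99]))
    l=ok&(P[...,0]>640)&(P[...,2]>74)&(P[...,2]<165)&(V>150)&(S<40); g=P[l]; print(n,'white',l.sum(),np.round(g.mean(0),1) if l.sum() else '',np.percentile(g,[1,99],axis=0).round(1).tolist() if l.sum() else '')
E
python3 aim.py
```

```text
[501.6  -7.6  82.5] [ 3.141  0.013 -0.03 ]
scene head top z 127.64110808171091 [555.7  -4.5] [54.2 40. ] 87.61454010009766 x [536.22077538 575.29968131] y [-31.21877936  21.26934469]
scene white 106 [682.6  -7.3 113.5] [[669.3, -40.5, 90.5], [692.9, 23.0, 130.6]]
top white 164 [682.   -5.3 113.7] [[669.7, -40.4, 90.9], [690.7, 22.1, 129.4]]
```

>>> {"method": "apply_moves", "body": {
  "targets": [
    [[3, 0, -1, 0, 1], [0, 0, 0, 0, 1], [0, 0, 0, 0, 1], [0, 0, 0, 0, 1], [0, 0, 0, 0, 1], [0, 0, 0, 0, 1], [0, 0, 0, 0, 1], [0, 0, 0, 0, 1], [0, 0, 0, 0, 1], [0, 0, 0, 0, 1], [0, 0, 0, 0, 1], [0, 0, 0, 0, 1], [0, 0, 0, 0, 1], [0, 0, 0, 0, 1], [0, 0, 0, 0, 1], [0, 0, 0, 0, 1], [0, 0, 0, 0, 1], [0, 0, 0, 0, 1], [0, 0, 0, 0, 1], [0, 0, 0, 0, 1]]
  ]
}}

```text
clock: 24.65
ee_pos: [504.6, -6.2, 83.0]
ee_rot: [3.141, 0.013, -0.027]
contact_force: [-0.3, 0.3, -2.2]
opening: 35.0
gripper_force: 60.5
```

```bash
python3 aim.py
```

```text
[504.6  -6.2  83. ] [ 3.141  0.013 -0.027]
scene head top z 128.03614813623528 [558.7  -3.9] [53. 40.] 88.68888092041016 x [539.18026051 578.31389422] y [-29.81969026  22.11151599]
scene white 105 [682.7  -7.3 113.6] [[669.1, -41.1, 90.5], [693.2, 23.0, 130.3]]
top white 157 [682.4  -4.  114.3] [[669.5, -40.3, 89.8], [690.8, 22.1, 129.4]]
```

>>> {"method": "apply_moves", "body": {
  "targets": [
    [[1, 1.5, -1, 0, 1], [0, 0, 0, 0, 1], [0, 0, 0, 0, 1], [0, 0, 0, 0, 1], [0, 0, 0, 0, 1], [0, 0, 0, 0, 1], [0, 0, 0, 0, 1], [0, 0, 0, 0, 1], [0, 0, 0, 0, 1], [0, 0, 0, 0, 1], [0, 0, 0, 0, 1], [0, 0, 0, 0, 1], [0, 0, 0, 0, 1], [0, 0, 0, 0, 1], [0, 0, 0, 0, 1], [0, 0, 0, 0, 1], [0, 0, 0, 0, 1], [0, 0, 0, 0, 1], [0, 0, 0, 0, 1], [0, 0, 0, 0, 1]]
  ]
}}

```text
clock: 26.42
ee_pos: [505.6, -7.7, 84.0]
ee_rot: [3.141, 0.013, -0.027]
contact_force: [0.4, -0.5, -1.5]
opening: 35.1
gripper_force: 60.5
```

>>> {"method": "apply_moves", "body": {
  "targets": [
    [[-6, -28, 0, 0, 1], [-6, -28, 0, 0, 1], [-6, -28, 0, 0, 1], [-6, -28, 0, 0, 1], [-6, -28, 0, 0, 1], [-6, -28, 0, 0, 1], [-6, -28, 0, 0, 1], [-7, -28, 0, 0, 1], [-7, -28, 0, 0, 1], [-7, -28, 0, 0, 1], [-7, -28, 0, 0, 1], [-7, -30, 0, 0, 1], [0, 0, 0, -0.1, 1], [0, 0, 0, -0.1, 1], [0, 0, 0, -0.087, 1], [0, 0, 25, 0, 1], [0, 0, 25, 0, 1], [0, 0, 20, 0, 1], [0, 0, 0, 0, 1], [0, 0, 0, 0, 1]]
  ]
}}

```text
clock: 28.08
ee_pos: [436.8, 331.8, 14.9]
ee_rot: [-3.139, 0.014, 0.259]
contact_force: [0.8, -0.3, -0.2]
opening: 35.0
gripper_force: 60.7
```

>>> {"method": "apply_moves", "body": {
  "targets": [
    [[0, 0, 8, 0, 1], [0, 0, 4, 0, 1], [0, 0, 2, 0, 1], [0, 0, 0.7, 0, 1], [0, 0, 0, 0, 1], [0, 0, 0, 0, 1]]
  ]
}}

```text
clock: 28.58
ee_pos: [436.8, 332.3, 0.5]
ee_rot: [-3.138, 0.013, 0.26]
contact_force: [-0.2, 0.4, -1.2]
opening: 35.3
gripper_force: 60.7
```

>>> {"method": "apply_moves", "body": {
  "targets": [
    [[0, 0, 1, 0, 1], [0, 0, 0.3, 0, 1], [0, 0, 0, 0, 1]]
  ]
}}

```text
clock: 28.83
ee_pos: [436.7, 332.3, -0.9]
ee_rot: [-3.138, 0.013, 0.26]
contact_force: [-0.9, 0.4, 1.9]
opening: 35.0
gripper_force: 61.1
```

Contact at the original height. Releasing and lifting clear.

>>> {"method": "apply_moves", "body": {
  "targets": [
    [[0, 0, 0, 0, 0], [0, 0, 0, 0, -0.4], [0, 0, 0, 0, -0.8], [0, 0, 0, 0, -0.8], [0, 0, -10, 0, -0.8], [0, 0, -25, 0, -0.8], [0, 0, -35, 0, -0.8], [0, 0, -40, 0, -1], [0, 0, -40, 0, -1], [0, 0, -40, 0, -1], [0, 0, 0, 0, -1]]
  ]
}}

```text
clock: 29.75
ee_pos: [441.3, 332.5, 196.1]
ee_rot: [-3.136, 0.005, 0.259]
contact_force: [0.8, 0.0, 0.4]
opening: 85.5
gripper_force: 0.0
```

```bash
python3 rd.py
python3 - <<'E'
from h import *
im,d=read_camera('scene'); cv2.imwrite('pics/fin.png',im[:,:,::-1])
E
```

```text
[441.3 332.5 196.1] [-3.136  0.005  0.259] [-1.04  0.81  0.71  1.62 -0.63  0.96 -1.42]
head 2442 [489.  345.8] [488.6 345.8] [38.4 50.9] 14.8 [42.15150821 45.40212141 46.9891228 ]
grip 2985 [424.3 328.6] [424.  328.6] [91.9 34.8] 15.1 [36.70568881 39.15567899 40.67214901]
mat z 3.442117076731762
```

View pics/fin.png

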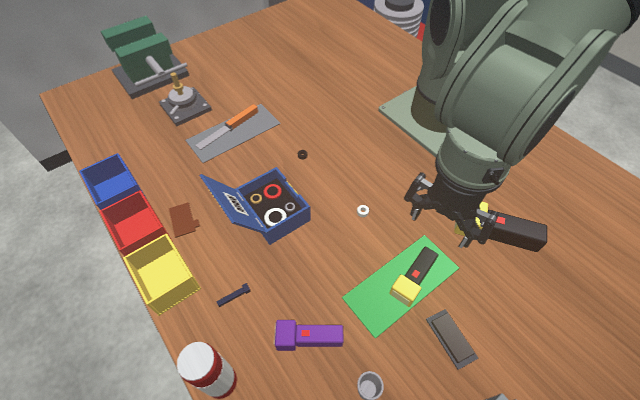

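The lid is fully open with its label at (235,203). The blade is back on the grey mat (230,128), the reader is on the green mat (415,275), and the bystanders haven't moved.

```bash
python3 -c "
from plant import sign_off; print(sign_off())"
```

```text
the job is handed in; nothing more can be done
None
```

I levered the lid fully open with the blade, held the reader on the label from about 10 cm for over a second, put both tools back flat on their mats without disturbing anything else, and handed the job in at about 30 s of the 72 s allowed.

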